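# Dock the sample tray and latch it

### The job

Load the reader: with a fingertip, push the blue sample tray at its yellow tab along the rails towards the white reader head until you feel it drop into its locating notches and it sits down flat on the rails. Then push the latch with the red knob round until its arm lies fully across the tray and locks it in. Only push: do not lift the tray, keep the aluminium sample holders in their pockets, and leave the things around the dock where they are.

Things in the scene. Friction and masses are not known exactly. Their poses are not given: they have to be found in the camera images.
- dock: Loading dock of a bench reader, fixed: grey base plate with two white rails along its x axis, tops 22 mm above the bench, steel flanges outside them, white reader head at the +x end (face at x=+114 mm, 50 mm high). Origin: on the bench, midway between the rails; x: the way the tray is pushed, z up. Behind the tray the 72 mm between the rails is clear down to the plate (8 mm above the bench).
- dock_seat (a point): Where the tray's origin lies when the tray is fully seated: at x=+52, y=0, z=+17 mm in the dock's frame; axes as the dock's. Each rail has notches 14 mm long for the tray's front and rear lugs (10 mm long) in separate tracks, so the tray can drop at this one place only, with 2 mm play each way along x; the far walls of the notches then stop it.
- tray: Blue sample tray on the rails, 60 to 100 mm short of its seat: loose, 0.35 to 0.6 kg, board 100 (x) x 116 x 9 mm on four 5 mm lugs. Origin: centre, at the foot of the lugs, 22 mm above the bench while it slides; x to the reader head; board top at z=+14 mm. It drops 5 mm at the notches. Sliding takes 2 to 5 N; at 0.5 m/s it rides over; a finger pressing on the tab may keep it up until it backs off.
- tray_tab (a point): Centre of the rear face (facing the tray's -x: the face to push) of the yellow upright finger tab at the tray's rear edge. The tab is 32 mm wide (y), 4 mm thick and spans 13 mm below to 13 mm above this point; below it the rear edge of the board (9 mm) is flush with this face.
- latch (a joint): Angle of the swing latch (rad), turning level about a fixed pin. Near 0 (-0.15 to 0.15 at the start): arm outside the rail, pointing to the dock's -x. Grows as it swings in, to its stop at 1.57: arm straight across the tray, to the dock's +y. Stays where left (1 N at the knob moves it). Arm underside 33 mm above the bench: 2 mm over the seated tray, 3 mm too low for a tray that has not dropped.
- latch_knob (a point): Centre of the red upright knob on the latch arm: 13 mm diameter, 10 mm above and below this point, 49 mm above the bench. At latch angle q it lies, in the dock's frame, at the pivot + 40 mm x (-cos q, +sin q).
- latch_pivot (a point): Axis of the latch at the height of its arm, 36 mm above the bench; in the dock's frame at x=+18, y=-76 mm. The arm is 13 mm wide, 6 mm thick and reaches 47 mm from here.
- holder_1: Aluminium sample holder, 24 x 60 x 11 mm, loose in the tray's -y pocket (5 mm deep, 1 mm play); must stay in it. Origin: centre of its underside, 9 mm above the tray's origin.
- holder_2: Aluminium sample holder, 24 x 60 x 11 mm, loose in the tray's middle pocket (5 mm deep, 1 mm play); must stay in it. Origin: centre of its underside, 9 mm above the tray's origin.
- holder_3: Aluminium sample holder, 24 x 60 x 11 mm, loose in the tray's +y pocket (5 mm deep, 1 mm play); must stay in it. Origin: centre of its underside, 9 mm above the tray's origin.
- dish: Clear covered dish, 58 mm diameter, 15 mm high, on the bench near the dock; leave it. Origin: centre of its underside.
- vial: Small glass vial with a white cap, 23 mm diameter, 48 mm high, on the bench near the start end of the dock; leave it. Origin: centre of its underside.
- tweezer: Steel tweezers, 117 mm long, 9 mm high, lying between the robot and the dock; leave them. Origin: centre, on the bench.
- pen: Marker pen, white with a black cap, 123 mm long, 16 mm high, lying between the robot and the dock; leave it. Origin: centre, on the bench.
Things that resemble listed ones, but are neither listed nor needed, are in the scene too. What is shaped like the holder_3 but brown or pink is not meant.

How it is judged:
On the way, in this order (a step that is already met when the one before it is completed fails the run):
1. the tray has slid along the rails and dropped into its notches, flat on the rails (z of tray in the frame of dock_seat below 0.0015 m and x of tray in the frame of dock_seat between -0.004 and 0.004 m and angle between tray's own z axis and vertical below 0.03 rad), for 0.2 s.
2. the latch arm is swung across the seated tray (all of step 1 and value of joint latch above 1.42 rad), for 0.2 s.
At the end, for the whole second after the job is handed in: The tray is at rest in its notches (origin within 1.5 mm of the seated height and 4 mm of the seat along the rails, level within 0.03 rad), the latch arm stands at 1.42 rad or more (across the tray), and the three holders lie in their pockets (all of step 2 and linear speed of tray below 0.01 m/s and z of each of holder_1, holder_2, holder_3 in the frame of tray below 0.012 m); the robot touches nothing.
It fails at once if the tray is lifted: its origin rises 7 mm or more above the rails (z of tray in the frame of dock above 0.029 m).
It fails at once if a sample holder is lifted or thrown out of its pocket (4 mm or more above the pocket floor) (z of any of holder_1, holder_2, holder_3 in the frame of tray above 0.013 m).
It fails at once if a thing beside the dock (dish, vial, tweezers, pen) is moved by more than 15 mm (distance of any of dish, vial, tweezer, pen from where it was at the start of the episode above 0.015 m).
It also fails if it takes over 50 s, if anything falls off the work surface, if the arm or the gripper's body presses on something with over 40 N, if the wrist force passes 120 N, or if a joint passes its speed limit or range.

### The arm

A 7-joint arm with a two-finger parallel gripper is mounted at the origin on a cart in front of the work surface, level with it; the furniture and walls round the work are solid. World frame = base frame: x ahead of the robot, y to its left, z up, the work surface at z = 0. Lengths are in m, angles in rad, forces in N, time in s.
With the tool pointing down it reaches from about 0.425 to 0.875 m from the base axis. Payload 8.4 kg.
Tool frame: the origin (TCP) lies midway between the tips of the shut fingers; the grasp point (between the pads) lies 19 mm behind it; z points along the fingers, y is the line along which they close (so a half turn about z gives the same grasp; the last joint's range is limited). The gripper opens to 87 mm and grips with 3 to 60 N. Pads are 19 mm wide; open, the fingers measure 117 mm over their backs; the gripper's body (75 mm by 190 mm) begins 51 mm behind the grasp point.
Start: joints at [-1.311, 0.333, 0.04, 1.465, -0.013, 1.343, -0.059], TCP at [0.228, 0.609, 0.194] pointing down, gripper open.
Joint ranges: [-2.58, 2.58], [-0.38, 2.09], [-1.3, 1.39], [0.25, 2.4], [-1.5, 4.64], [0.08, 2.09], [-2.65, 2.65]. Speed limits (rad/s): [2.22, 2.22, 2.79, 2.79, 3.14, 3.14, 3.14].

### API

Orientations are given as [roll, pitch, yaw] about the fixed x, y, z axes, in that order (R = Rz(yaw) Ry(pitch) Rx(roll)).
In Python, from plant import r gives the robot as it stands.
- The arm moves only by the tool drive_tool, never from a script. Its arguments are lists of equal length, an entry for each row: "translation": the shift along the tool's x, y, z in units of 25 mm (1.0 is 25 mm), a list of three; "turn": the turn, a rotation vector about the tool's x, y, z in units of 5 degrees (1.0 is 5 degrees), a list of three. In form: {"translation": [[dx, dy, dz], ...], "turn": [[wx, wy, wz], ...]}. A call has 1 to 10 rows; each row shifts and turns the commanded pose from where the row before left it, along the tool's axes as they then stand; what a row does not reach is not made up. A row lasts 1/10 s, in which the tool goes at most 50 mm and 8.59 degrees, less where a joint would pass 70% of its speed; a pose out of reach is approached as far as the arm can. A call is refused whole if a number of a shift passes 1 or a number of a turn 1, either way. A call with a gripper value outside its range is refused whole. "claw" is the opening, from 0 (shut) to 1 (fully open), set as the call begins (left out, the last holds). The fingers move at their own pace and stop on an object; the grip force is fixed at half the most. Time passes only in rows, so rows that do not move let the fingers close. It gives the time, the measured TCP pose, the force, the opening and the grip force at its end, in the units of the state.
- r.get_state(): the state, without advancing time (a new reading comes with each control period).
- r.grab_frame(name): name is "side" or "top" or "wrist"; returns (picture, depth): 384x512x3 uint8, red, green, blue; 384x512 float32, m along the optical axis (not along the pixel's ray), 0 where there is no reading.
- r.camera_info(name): a dict with "fx", "fy", "cx", "cy" (pixels), "pose" (4x4, takes a point from camera to world coordinates). Camera axes: x right, y down, z forward; pixel columns grow to the right and rows downward; lengths in m; the calibration is good to about 2 mm. The wrist camera is an equidistant fisheye: a pixel r from the principal point sees the ray r / f radians off the axis. A picture is of the moment at which its call begins: read the wrist's pose just before it. camera_info takes no time and is no camera call; for the wrist camera it gives the pose at the moment of the call.
- r.finish_job(): hands the job in; it is judged then, once.
The state is a dict: "t": time; "joint_pos": joint angles; "joint_vel": joint speeds; "joint_torque": joint torques, N m; "position": TCP position; "eef_rot": TCP orientation; "contact_force": force on the tool from outside, world axes, zero at the start; "torque": the same for the moment, N m; "width": opening from 0.0 (shut) to 1.0 (fully open); "grasp_force": force on a finger pad.
Only numpy, scipy, OpenCV 4.12 (cv2) and the standard library are available. Lean on these libraries where they do the work, as an engineer would, in place of code of your own. Each camera call takes 0.05 s, during which the arm holds its last target. There are 200 camera calls.

## Working session

There is one attempt and no reset: what is moved stays moved. The work goes in short steps, Python scripts to look and compute and a tool call to move; the robot and the scene stay as the last step left them, time stands still between calls to the robot, and variables do not carry over. Pictures are saved under pics/ and viewed, at most 10 in all, crops included, and the job is handed in when it is done.

Besides the shell and the picture viewer there is one more tool, called after "Emit:" as name(argument=value, ...) on one line, values as JSON. drive_tool: Moves the arm, as the interface text tells. Its arguments: {"type":"object","properties":{"translation":{"type":"array","items":{"type":"array","items":{"type":"number"}}},"turn":{"type":"array","items":{"type":"array","items":{"type":"number"}}},"claw":{"type":"number"}},"required":["translation","turn"]}

```bash
mkdir -p pics
python3 - <<'E'
from plant import r
import cv2,numpy as np
s=r.get_state();print(s['t'],s['position'],s['eef_rot'],s['width'])
for n in('top','side'):
    im,d=r.grab_frame(n);cv2.imwrite(f'pics/{n}0.png',im[:,:,::-1]);np.save(f'pics/{n}0.npy',d);i=r.camera_info(n);print(n,i)
E
```

```text
0.0 [0.22808401 0.60812767 0.19287096] [-3.13999500e+00  1.06576229e-04  2.78279956e+00] 1.0008259201762781
top {'fx': 439.79643193739906, 'fy': 439.79643193739906, 'cx': 250.72842398521166, 'cy': 197.59743515021603, 'pose': array([[-0.00742796, -0.9886984 ,  0.1497341 ,  0.3658486 ],
       [-0.99996957,  0.00770138,  0.0012463 , -0.10835594],
       [-0.00238538, -0.14972029, -0.98872552,  1.0520811 ],
       [ 0.        ,  0.        ,  0.        ,  1.        ]])}
side {'fx': 426.1461353568208, 'fy': 426.1461353568208, 'cx': 259.285390278871, 'cy': 189.23580239095384, 'pose': array([[ 0.54814164, -0.56214326,  0.61930259, -0.15329625],
       [-0.83615968, -0.35110587,  0.42138066, -0.57016781],
       [-0.01943552, -0.74881214, -0.66249727,  0.77628245],
       [ 0.        ,  0.        ,  0.        ,  1.        ]])}
```

View pics/top0.png

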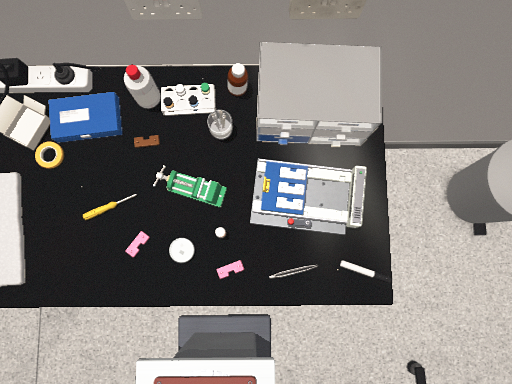

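View pics/side0.png

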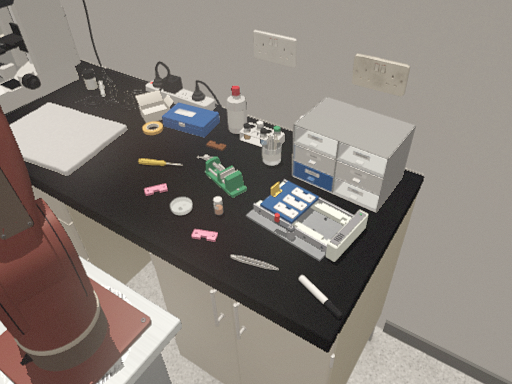

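Top view: the dock's x axis runs right (world −y). The yellow tab is at about (266,184), the red knob at (291,222), the reader head at (358,196), and the vial at (220,232).

```bash
cat > h.py <<'E'
import cv2,numpy as np
from plant import r
def ray(n,uv,i=None):
    i=i or r.camera_info(n);P=i['pose'];d=P[:3,:3]@np.array([(uv[0]-i['cx'])/i['fx'],(uv[1]-i['cy'])/i['fy'],1]);return P[:3,3],d
def plane(n,uv,z):
    o,d=ray(n,uv);return o+d*(z-o[2])/d[2]
def tri(a,b):
    (o1,d1),(o2,d2)=ray('top',a),ray('side',b)
    t=np.linalg.lstsq(np.c_[d1,-d2],o2-o1,rcond=None)[0]
    p,q=o1+t[0]*d1,o2+t[1]*d2;return (p+q)/2,np.linalg.norm(p-q)
E
cat > a.py <<'E'
from h import *
box={'top':(240,150,380,240),'side':(235,160,375,265)}
rng={'yellow':((18,120,90),(35,255,255)),'red':((0,140,80),(6,255,255)),'blue':((100,130,60),(120,255,255))}
C={}
for n in box:
    im=cv2.imread(f'pics/{n}0.png');x0,y0,x1,y1=box[n];h=cv2.cvtColor(im,cv2.COLOR_BGR2HSV)
    d=np.load(f'pics/{n}0.npy')
    for k,(lo,hi) in rng.items():
        m=cv2.inRange(h,lo,hi);q=np.zeros_like(m);q[y0:y1,x0:x1]=m[y0:y1,x0:x1]
        if k=='red': q|=cv2.inRange(h,(174,140,80),(180,255,255))*0
        _,l,st,c=cv2.connectedComponentsWithStats(q);j=1+np.argmax(st[1:,4]);C[n,k]=c[j]
        cn=max(cv2.findContours(q,0,2)[0],key=cv2.contourArea)
        print(n,k,st[j],c[j],cv2.minAreaRect(cn))
    cr=cv2.resize(im[y0:y1,x0:x1],None,fx=5,fy=5,interpolation=cv2.INTER_CUBIC);cv2.imwrite(f'pics/{n}crop.png',cr)
for k in rng: print(k,tri(C['top',k],C['side',k]))
E
python3 a.py
```

```text
top yellow [263 177   7  15  73] [265.8630137  184.49315068] ((265.8299560546875, 184.19000244140625), (5.939697742462158, 14.000715255737305), 8.130102157592773)
top red [288 218   6   7  29] [290.51724138 221.10344828] ((290.5, 221.00001525878906), (4.949747085571289, 4.949747085571289), 45.0)
top blue [ 261  162   46   52 1018] [279.34774067 187.71119843] ((284.04437255859375, 187.6228485107422), (41.82916259765625, 48.08017349243164), 6.709837436676025)
side yellow [270 182  12  15 102] [275.05882353 189.07843137] ((275.6829528808594, 188.8536834716797), (10.30746841430664, 13.743291854858398), 51.34019470214844)
side red [275 214   5   8  32] [276.625   217.34375] ((277.0, 217.5), (7.0, 4.0), 90.0)
side blue [298 165  34  25 256] [319.59375   178.7109375] ((315.0592041015625, 176.85800170898438), (36.9230842590332, 12.615386009216309), 22.61986541748047)
yellow (array([ 0.54796258, -0.14225101,  0.04976864]), np.float64(0.00028029195341675267))
red (array([ 0.46302293, -0.19817154,  0.04918495]), np.float64(0.0012079232570820653))
blue (array([ 0.55531472, -0.20977444,  0.10367316]), np.float64(0.0924942847188902))
```

View pics/topcrop.png

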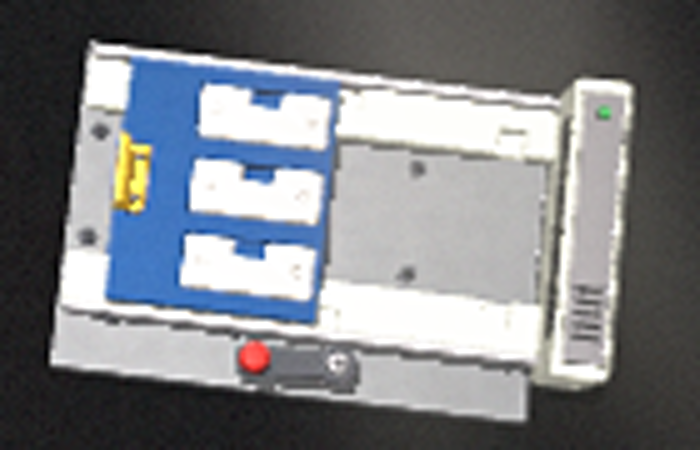

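The crop shows the tray corners at crop pixels (133,57), (338,90), (317,322) and (107,300). The pivot screw is at (338,362), with the knob to its left (q≈0).

Run:
```python
from h import *
f=lambda u,v,z:plane('top',(240+u/5-.4,150+v/5-.4),z)[:2]
TL,TR,BR,BL=[f(*p,.036) for p in((133,57),(338,90),(317,322),(107,300))]
print(TL,TR,BR,BL,'len',np.linalg.norm(TR-TL),np.linalg.norm(BR-BL),np.linalg.norm(TL-BL),np.linalg.norm(TR-BR))
x=(TR-TL+BR-BL);y=(TL-BL+TR-BR);a1=np.arctan2(x[1],x[0]);a2=np.arctan2(y[1],y[0])-np.pi/2
# rail edge lines (outer, z=.022), base plate front edge
# long flange/rail edges: far rail outer top edge, near rail outer edge
a3=np.arctan2(*((f(555,98,.022)-f(95,45,.022))[::-1]));a4=np.arctan2(*((f(525,418,.008)-f(52,365,.008))[::-1]))
print('yaw',a1,a2,a3,a4)
a=np.mean([a1,a2,a3]);X=np.array([np.cos(a),np.sin(a)]);Y=np.array([-X[1],X[0]])
tr=(TL+TR+BR+BL)/4;piv=f(338,362,.041);org=piv-.018*X+.076*Y
print('a',a,'X',X,'Y',Y,'tray',tr,'piv',piv,'org',org)
R=np.c_[X,Y].T
for n,p in dict(tray=tr,knob=[.4630,-.1982],tab=(TL+BL)/2,tabtri=[.54796,-.14225],head1=f(575,82,.05),head2=f(545,380,.05),L1=f(95,45,.022),vial=plane('top',(220,232),.045)[:2],yaw_=org*0).items(): print(n,p,R@(np.array(p)-org))
```

```text
[ 0.60702589 -0.14433524] [ 0.59029649 -0.24089536] [ 0.48024481 -0.22820745] [ 0.49129242 -0.13076604] len 0.09799862004264737 0.09806567943568263 0.11652621622169573 0.11078065995528824
yaw -1.7130091113792023 -1.6865687852533453 -1.6964106447503169 -1.6903329655666073
a -1.6986628471276213 X [-0.12751837 -0.99183621] Y [ 0.99183621 -0.12751837] tray [ 0.5422149  -0.18605102] piv [ 0.46106407 -0.23682842] org [ 0.53873895 -0.22866676]
tray [ 0.5422149  -0.18605102] [-0.04271109 -0.00198671]
knob [0.463, -0.1982] [-0.02055993 -0.0790057 ]
tab [ 0.54915915 -0.13755064] [-0.09170104 -0.00128384]
tabtri [0.54796, -0.14225] [-0.08688713 -0.00187395]
head1 [ 0.59013267 -0.34950378] [0.11329689 0.06638309]
head2 [ 0.45125821 -0.32987856] [ 0.11154093 -0.0738602 ]
L1 [ 0.61639692 -0.12666025] [-0.11107657  0.06401628]
vial [ 0.43925836 -0.03615139] [-0.17825812 -0.1232177 ]
yaw_ [ 0. -0.] [-0.15810086 -0.56350001]
```

Emit:
drive_tool(translation=[[0, 0, 0], [0, 0, 0], [0, 0, 0], [-0.6, -1, 0], [-0.6, -1, 0], [-0.6, -1, 0], [-0.6, -1, 0], [-0.6, -1, 0], [-0.6, -1, 0], [-0.6, -1, 0]], turn=[[0, 0, -1], [0, 0, -1], [0, 0, -0.65], [0, 0, 0], [0, 0, 0], [0, 0, 0], [0, 0, 0], [0, 0, 0], [0, 0, 0], [0, 0, 0]], claw=0)

```text
t: 1.1
position: [0.3104, 0.4203, 0.1934]
eef_rot: [-3.141, -0.0, 3.014]
contact_force: [1.0, -0.5, 0.5]
width: 0.174
grasp_force: 0.0
```

Emit:
drive_tool(translation=[[-0.6, -1, 0], [-0.6, -1, 0], [-0.6, -1, 0], [-0.6, -1, 0], [-0.6, -1, 0], [-0.6, -1, 0], [-0.6, -1, 0], [-0.6, -1, 0], [-0.6, -1, 0], [-0.6, -1, 0]], turn=[[0, 0, 0], [0, 0, 0], [0, 0, 0], [0, 0, 0], [0, 0, 0], [0, 0, 0], [0, 0, 0], [0, 0, 0], [0, 0, 0], [0, 0, 0]])

```text
t: 2.1
position: [0.4272, 0.1533, 0.1936]
eef_rot: [-3.141, -0.0, 3.014]
contact_force: [-0.4, -0.6, 0.9]
width: 0.006
grasp_force: 0.0
```

Emit:
drive_tool(translation=[[-0.7, -1, 0], [-0.7, -1, 0], [-0.7, -1, 0], [-0.7, -1, 0], [-0.7, -1, 0], [-0.7, -1, 0], [-0.7, -1, 0], [0, 0, 0], [0, 0, 0]], turn=[[0, 0, 0], [0, 0, 0], [0, 0, 0], [0, 0, 0], [0, 0, 0], [0, 0, 0], [0, 0, 0], [0, 0, 0], [0, 0, 0]])

```text
t: 3.0
position: [0.5261, -0.035, 0.1934]
eef_rot: [-3.141, -0.001, 3.012]
contact_force: [0.0, 1.3, 0.7]
width: 0.007
grasp_force: 0.0
```

```bash
cat >> h.py <<'E'
A=-1.6987;X=np.array([np.cos(A),np.sin(A)]);Y=np.array([-X[1],X[0]]);ORG=np.array([.5387,-.2287])
def dock(p): p=np.asarray(p);return np.r_[np.c_[X,Y].T@(p[:2]-ORG),p[2:]]
def wray(uv,i):
    v=np.array([uv[0]-i['cx'],uv[1]-i['cy']]);q=np.linalg.norm(v);t=q/i['fx'];c=np.r_[v/q*np.sin(t),np.cos(t)]
    return i['pose'][:3,3],i['pose'][:3,:3]@c
def wplane(uv,z,i):
    o,d=wray(uv,i);return o+d*(z-o[2])/d[2]
E
python3 - <<'E'
from h import *
print(dock(r.get_state()['position']))
i=r.camera_info('wrist');im,d=r.grab_frame('wrist');im=im[:,:,::-1];cv2.imwrite('pics/w1.png',im)
import pickle;pickle.dump(i,open('w1.pkl','wb'))
E
```

```text
[-0.19051693 -0.03723681  0.1933503 ]
```

View pics/w1.png

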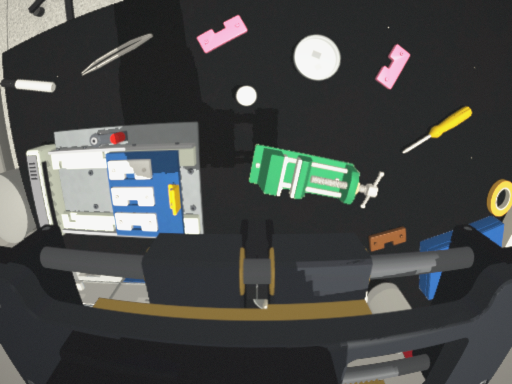

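The wrist view shows the tab at (174,199), the knob at (118,138) and the pivot at (96,139). The start end of the dock is clear. I'll measure from this second view.

Run:
```python
from h import *
import pickle;i=pickle.load(open('w1.pkl','rb'));im=cv2.imread('pics/w1.png');h=cv2.cvtColor(im,cv2.COLOR_BGR2HSV)
for k,lo,hi,z,b in(('yel',(18,120,90),(35,255,255),.05,(150,170,200,240)),('red',(0,140,80),(8,255,255),.052,(90,120,140,155))):
    m=cv2.inRange(h,lo,hi);q=np.zeros_like(m);q[b[1]:b[3],b[0]:b[2]]=m[b[1]:b[3],b[0]:b[2]]
    v,u=np.nonzero(q);c=(u.mean(),v.mean());print(k,c,u.min(),u.max(),v.min(),v.max(),dock(wplane(c,z,i)))
    if k=='yel': print(dock(wplane((u.max(),c[1]),.049,i)))
for n,p,z in(('piv',(96,139),.041),('tray rear -y',(180,152),.036),('tray front -y',(110,153),.036),('plate corner',(198,123),.008),('rail end',(199,146),.022)): print(n,dock(wplane(p,z,i)))
t=np.array([.5480,-.1423,.0498]);print('tab z by 2 views',t[2])
```

```text
yel (np.float64(174.2173913043478), np.float64(197.84782608695653)) 168 180 184 214 [-0.08889875 -0.00246696  0.05      ]
[-0.0960176 -0.0021721  0.049    ]
red (np.float64(116.93023255813954), np.float64(137.34883720930233)) 110 124 132 143 [-0.02058484 -0.07964642  0.052     ]
piv [ 0.01667403 -0.07798753  0.041     ]
tray rear -y [-0.09648627 -0.05644459  0.036     ]
tray front -y [ 5.52072952e-06 -5.80113556e-02  3.60000000e-02]
plate corner [-0.11466761 -0.08893256  0.008     ]
rail end [-0.11772957 -0.06116506  0.022     ]
tab z by 2 views 0.0498
```

Emit:
drive_tool(translation=[[-0.72, -1, 0], [-0.72, -1, 0], [0, -0.2, 1], [0, 0, 1], [0, 0, 1], [0, 0, 1], [0, 0, 1], [0, 0, 1], [0, 0, 0.4], [0, 0, 0]], turn=[[0, 0, 0], [0, 0, 0], [0, 0, 0], [0, 0, 0], [0, 0, 0], [0, 0, 0], [0, 0, 0], [0, 0, 0], [0, 0, 0], [0, 0, 0]])

```text
t: 4.05
position: [0.554, -0.0926, 0.0327]
eef_rot: [-3.142, -0.003, 3.015]
contact_force: [0.8, 0.3, 0.7]
width: 0.001
grasp_force: 0.0
```

Emit:
drive_tool(translation=[[0, -0.2, 0], [0, -0.2, 0], [0, -0.2, 0], [0, -0.2, 0], [0, -0.2, 0], [0, -0.2, 0]], turn=[[0, 0, 0], [0, 0, 0], [0, 0, 0], [0, 0, 0], [0, 0, 0], [0, 0, 0]])

```text
t: 4.65
position: [0.5512, -0.124, 0.0339]
eef_rot: [3.142, 0.0, 3.014]
contact_force: [0.3, 0.2, -0.4]
width: 0.004
grasp_force: 0.0
```

Emit:
drive_tool(translation=[[0, -0.2, 0.05], [0, -0.2, 0.05], [0, -0.2, 0], [0, -0.2, 0], [0, -0.2, 0]], turn=[[0, 0, 0], [0, 0, 0], [0, 0, 0], [0, 0, 0], [0, 0, 0]])

```text
t: 5.15
position: [0.5499, -0.1461, 0.0323]
eef_rot: [3.139, 0.002, 3.016]
contact_force: [1.3, 8.5, 9.8]
width: 0.007
grasp_force: 6.1
```

```bash
cat > c.py <<'E'
from h import *
s=r.get_state();print(s['t'],dock(s['position']),s['contact_force'],'fx',X@s['contact_force'][:2])
im,d=r.grab_frame('top');h=cv2.cvtColor(im,cv2.COLOR_RGB2HSV)
m=cv2.inRange(h,(100,130,60),(120,255,255));m[:150]=0;m[240:]=0;m[:,:240]=0;m[:,380:]=0
m=cv2.morphologyEx(m,cv2.MORPH_CLOSE,np.ones((13,13)));c=max(cv2.findContours(m,0,2)[0],key=cv2.contourArea)
print(cv2.minAreaRect(c));p=c[:,0,:];print('front edge dock x',np.sort([dock(plane('top',q,.036))[0] for q in p])[-6:].round(4))
E
python3 c.py
```

```text
5.15 [-0.08332769  0.00057742  0.03231212] [1.34912766 8.49363414 9.83844806] fx -8.59634192014185
((295.9384765625, 203.99234008789062), (25.92325782775879, 17.861000061035156), 7.125016689300537)
front edge dock x [0.0126 0.015  0.016  0.0162 0.0176 0.018 ]
```

Emit:
drive_tool(translation=[[0, -0.2, -0.05], [0, -0.2, -0.05], [0, -0.2, 0], [0, -0.2, 0], [0, -0.2, 0], [0, -0.2, 0], [0, -0.2, 0], [0, -0.2, 0]], turn=[[0, 0, 0], [0, 0, 0], [0, 0, 0], [0, 0, 0], [0, 0, 0], [0, 0, 0], [0, 0, 0], [0, 0, 0]])

```text
t: 6.0
position: [0.5429, -0.1884, 0.0337]
eef_rot: [-3.141, -0.0, 3.014]
contact_force: [0.3, -0.1, -0.2]
width: 0.004
grasp_force: 0.0
```

```bash
python3 c.py
python3 - <<'E'
from h import *
im,_=r.grab_frame('side');cv2.imwrite('pics/s2.png',cv2.resize(im[150:270,220:380,::-1],None,fx=5,fy=5,interpolation=cv2.INTER_CUBIC))
E
```

```text
6.0 [-0.04051186 -0.00097892  0.03373121] [ 0.32423134 -0.09577974 -0.19377691] fx 0.05363995882730096
((308.0, 214.0), (0.0, 0.0), 0.0)
front edge dock x [0.0185]
```

View pics/s2.png

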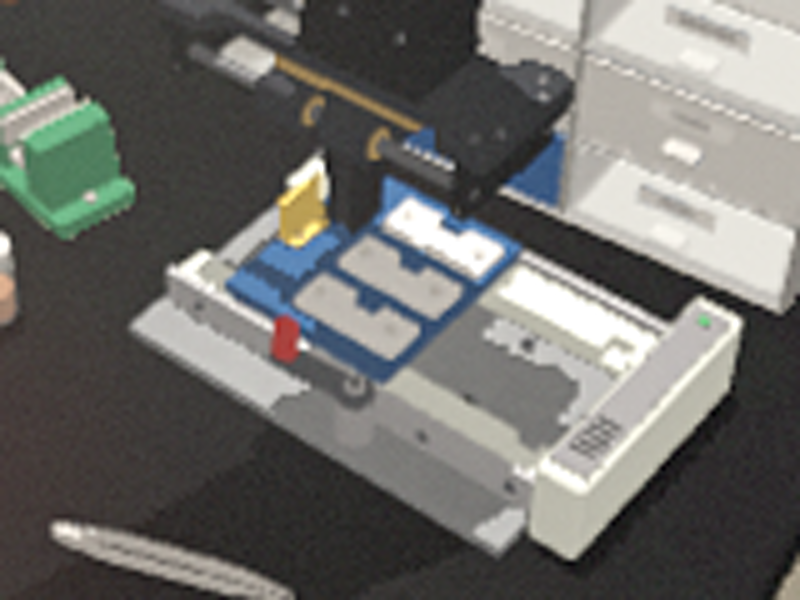

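The picture is unexpected: the finger at crop pixel (355,200) seems to be ahead of the tab at (303,212). I'll check this by numbers before moving.

Run:
```python
from h import *
s=r.get_state();p=s['position'];print(p,s['joint_pos'],s['width'])
def proj(n,p):
    i=r.camera_info(n);c=np.linalg.inv(i['pose'])@np.r_[p,1];return np.array([c[0]/c[2]*i['fx']+i['cx'],c[1]/c[2]*i['fy']+i['cy'],c[2]])
q=proj('side',p);print('side',q,(q[:2]-[220,150])*5); print('top',proj('top',p))
im,d=r.grab_frame('side');h=cv2.cvtColor(im,cv2.COLOR_RGB2HSV);m=cv2.inRange(h,(18,120,90),(35,255,255));m[:, :235]=0;m[:,375:]=0;m[:150]=0;m[265:]=0
v,u=np.nonzero(m);c=(u.mean(),v.mean());P=plane('side',c,.05);print('tab',c,P,dock(P),d[int(c[1]),int(c[0])])
i=r.camera_info('side');o,dr=ray('side',c);print('tab by depth',dock(o+dr*d[int(c[1]),int(c[0])]))
for uv in((284,187),(290,190),(291,193),(290,196)):
    o,dr=ray('side',uv);print(uv,dock(o+dr*d[uv[1],uv[0]]),im[uv[1],uv[0]])
w,_=r.grab_frame('wrist');cv2.imwrite('pics/w2.png',w[:,:,::-1])
t,_=r.grab_frame('top');cv2.imwrite('pics/t2.png',cv2.resize(t[140:250,230:390,::-1],None,fx=5,fy=5))
```

```text
[ 0.54272607 -0.18891856  0.03378719] [-0.30043851  0.37668597  0.67471665  1.857609   -0.27573308  1.00189923
  1.93260604] 0.004538503510451019
side [289.63170741 201.37457354   1.08360057] [348.15853704 256.87286771]
top [285.49479533 187.7902505    1.03319735]
tab (np.float64(279.5890410958904), np.float64(191.84931506849315)) [ 0.54466996 -0.15768744  0.05      ] [-0.07119399 -0.00313683  0.05      ] 1.0859216
tab by depth [-0.07059743 -0.00390286  0.05086977]
(284, 187) [-0.07188364  0.01586031  0.05318892] [241 232 196]
(290, 190) [-0.03302805 -0.01088695  0.08312016] [55 57 54]
(291, 193) [-0.0287971  -0.01208071  0.07649537] [58 50 53]
(290, 196) [-0.03267684 -0.01041643  0.06312031] [53 61 73]
```

View pics/w2.png

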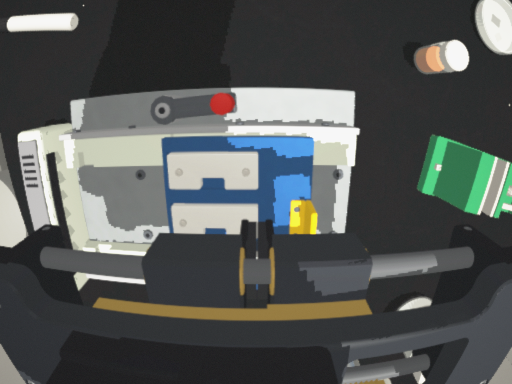

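The wrist view shows the tab at (303,217), behind the fingers at (257,265). I'll find the fingertip by depth from the side camera.

Run:
```python
from h import *
im,d=r.grab_frame('side')
for v in range(176,210,2):
    row=[]
    for u in(284,287,290,293,296):
        o,dr=ray('side',(u,v));P=dock(o+dr*d[v,u])*1000;row.append('%4d,%4d,%3d #%02x%02x%02x'%(*P,*im[v,u]))
    print(v,' | '.join(row))
```

```text
176  -32, -37,145 #41403f |  -23, -37,149 #3d3d3e |  -14, -38,155 #3e3d3d |   -7, -36,157 #454441 |   -5, -27,152 #967e57
178  -30, -39,141 #3d3b3d |  -23, -37,143 #404142 |  -15, -37,148 #414041 |   -8, -35,150 #79674b |   -1, -32,152 #5e5c5f
180  -51, -11,105 #2b2c2b |  -21, -39,140 #3f3f3e |  -15, -37,141 #424343 |   -6, -36,146 #8b7750 |    0, -33,147 #565358
182  -50, -12,100 #77766d |  -42, -11,103 #3b3b39 |  -34, -10,107 #393638 |   -6, -36,140 #3f3d3d |  -25,   2,104 #302d2d
184 -100,  53, 22 #9a906e |  -43,  -9, 95 #3b3b38 |  -32, -12,103 #2f312f |  -27,  -7,103 #312d2d |  -28,   6, 93 #3b3c42
186  -72,  16, 56 #f0e7bd |  -43,  -9, 89 #3b3739 |  -33, -10, 95 #333330 |  -29,  -4, 93 #323032 |  -60,  53, 37 #4c698e
188  -73,  17, 47 #f0e6be |  -42, -10, 84 #3b3a38 |  -32, -12, 91 #2e2d2d |  -29,  -3, 86 #312f2f |  -56,  48, 35 #5778a5
190  -87,  37, 18 #938962 |  -41, -11, 78 #393838 |  -32, -11, 83 #302f30 |  -30,  -1, 77 #343130 |  -51,  40, 37 #5278a1
192  -70,  14, 38 #b09552 |  -41, -11, 72 #414140 |  -31, -12, 78 #373532 |  -31,   0, 70 #323335 |  -45,  33, 38 #5987bb
19
[... 273 characters left out ...]
1,   2, 36 #3e526d |  -43,   4, 39 #465873 |  -39,  12, 36 #c1bbb1 |  -35,  19, 33 #7e818b
200  -53,  -6, 34 #3e526b |  -44,  -5, 39 #425670 |  -37,  -2, 40 #c6c0b7 |  -32,   2, 40 #afa7a0 |  -27,   8, 39 #c0bbb3
202  -47, -14, 37 #3e556f |  -42,  -8, 35 #737884 |  -33,  -8, 41 #c1bbb3 |  -27,  -3, 40 #c1bbb4 |  -23,   3, 37 #beb8b0
204  -43, -19, 35 #6e7784 |  -38, -13, 34 #364e6f |  -32,  -9, 35 #b5b0aa |  -24,  -8, 39 #c2bcb3 |  -18,  -3, 39 #c0bbb4
206  -36, -28, 39 #beb9b1 |  -31, -23, 39 #a7a6a3 |  -28, -14, 34 #324b6c |  -21, -11, 36 #9f9e9e |  -13, -10, 40 #c1bbb4
208  -31, -35, 41 #b0aaa2 |  -25, -30, 41 #bcb6b0 |  -22, -22, 37 #c1bbb2 |  -16, -18, 37 #3d5471 |  -11, -11, 35 #677382
```

View pics/t2.png

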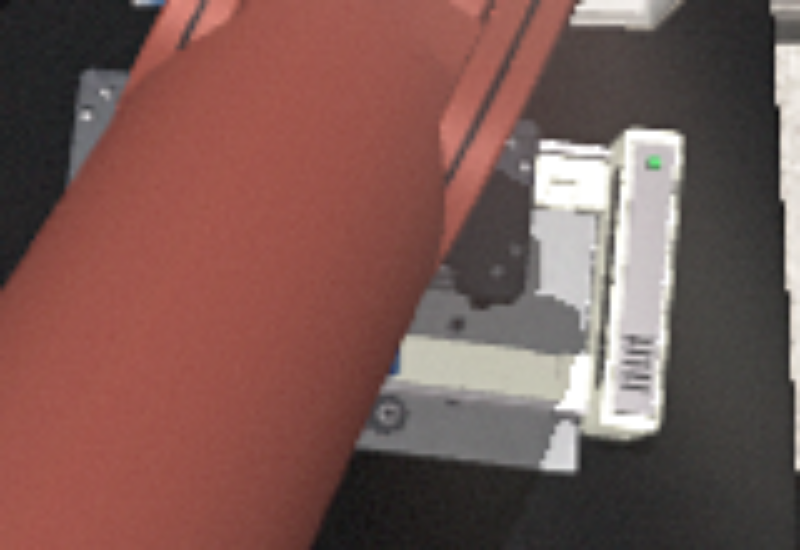

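The fingertip is really at z≈63 mm, just above the tab top, while the state reports 34 mm. It slid over the tab. I'll check whether the reported pose or the tool length is off, using the wrist camera.

Run:
```python
from h import *
import pickle
i=r.camera_info('wrist');print('cam z now',i['pose'][:3,3],'pos',r.get_state()['position'])
j=pickle.load(open('w1.pkl','rb'));print('cam then',j['pose'][:3,3])
im,d=r.grab_frame('wrist');h=cv2.cvtColor(im,cv2.COLOR_RGB2HSV);m=cv2.inRange(h,(0,140,80),(8,255,255));m[:,:200]=0;m[:,245:]=0;m[130:]=0
v,u=np.nonzero(m);c=(u.mean(),v.mean());print('knob',c,dock(wplane(c,.052,i)),'piv',dock(wplane((163,110),.041,i)))
for uv in((222,104),(163,110),(290,160),(210,170),(400,120)): 
    o,dr=wray(uv,i);f=i['pose'][:3,2];P=o+dr*d[uv[1],uv[0]]/(dr@f);print(uv,dock(P))
```

```text
cam z now [ 0.46363359 -0.17823226  0.22470068] pos [ 0.54307076 -0.18762258  0.03376022]
cam then [ 0.44685492 -0.02535464  0.38438983]
knob (np.float64(220.61995249406175), np.float64(103.04275534441805)) [-0.01963454 -0.07917395  0.052     ] piv [ 0.01875884 -0.07608484  0.041     ]
(222, 104) [-0.02114637 -0.07868037  0.05816843]
(163, 110) [ 0.01806414 -0.0761412   0.04315429]
(290, 160) [-0.06213216 -0.042127    0.0356068 ]
(210, 170) [-0.01008111 -0.03599429  0.0380899 ]
(400, 120) [-0.15721351 -0.06994937 -0.00083835]
```

The calibration is sound: the tool really ends about 29 mm above the reported TCP. I'll lift, go back behind the tab, and go about 22 mm lower.

Emit:
drive_tool(translation=[[0, 0, -0.8], [0, 0, -0.4], [0, 0.85, 0], [0, 0.85, 0], [0, 0.85, 0], [0, 0.85, 0], [0, 0, 0.7], [0, 0, 0.7], [0, 0, 0.4], [0, 0, 0]], turn=[[0, 0, 0], [0, 0, 0], [0, 0, 0], [0, 0, 0], [0, 0, 0], [0, 0, 0], [0, 0, 0], [0, 0, 0], [0, 0, 0], [0, 0, 0]])

```text
t: 7.35
position: [0.5528, -0.1035, 0.0177]
eef_rot: [-3.141, -0.002, 3.014]
contact_force: [0.7, -1.0, 0.5]
width: 0.007
grasp_force: 0.0
```

Emit:
drive_tool(translation=[[0, 0, 0.2], [0, 0, 0.1], [0, 0, 0]], turn=[[0, 0, 0], [0, 0, 0], [0, 0, 0]])

```text
t: 7.65
position: [0.5539, -0.1037, 0.0114]
eef_rot: [3.142, 0.0, 3.014]
contact_force: [-0.5, -0.7, 0.0]
width: 0.004
grasp_force: 0.0
```

```bash
cat > e.py <<'E'
from h import *
s=r.get_state();print(s['t'],'tcp',dock(s['position']).round(4),'F',s['contact_force'])
im,d=r.grab_frame('side');h=cv2.cvtColor(im,cv2.COLOR_RGB2HSV);m=cv2.inRange(h,(18,120,90),(35,255,255));m[:, :235]=0;m[:,375:]=0;m[:150]=0;m[265:]=0
v,u=np.nonzero(m)
if len(u)>5:
    c=(u.mean(),v.mean());print('tab',c,len(u),dock(plane('side',c,.05)))
V,U=np.mgrid[150:265,235:375];i=r.camera_info('side');D=d[V,U]
P=np.stack([(U-i['cx'])/i['fx']*D,(V-i['cy'])/i['fy']*D,D],-1)@i['pose'][:3,:3].T+i['pose'][:3,3]
Q=(P[...,:2]-ORG)@np.c_[X,Y];hs=h[150:265,235:375]
b=(hs[...,0]>98)&(hs[...,0]<125)&(hs[...,1]>100)&(abs(Q[...,1])<.062)&(abs(P[...,2]-.034)<.012)
for y0 in(-.055,-.04,.02,.045):
    k=b&(abs(Q[...,1]-y0)<.006); print('blue y',y0,k.sum(),'x',np.percentile(Q[k][:,0],[2,98]).round(4) if k.sum() else '','z',np.median(P[k][:,2]).round(4) if k.sum() else '')
dk=(im[150:265,235:375].max(-1)<75)&(abs(Q[...,0]-dock(s['position'])[0])<.025)&(abs(Q[...,1])<.02)&(P[...,2]>.015)
print('tip z',np.percentile(P[dk][:,2],[0,3,10]).round(4) if dk.sum() else None,dk.sum())
cv2.imwrite('pics/e.png',cv2.resize(im[150:270,220:380,::-1],None,fx=5,fy=5,interpolation=cv2.INTER_CUBIC))
E
python3 e.py
```

```text
7.65 tcp [-0.1259 -0.0009  0.0114] F [-0.5199108  -0.73635284  0.04622042]
tab (np.float64(279.79761904761904), np.float64(192.10714285714286)) 84 [-0.07016942 -0.00357068  0.05      ]
blue y -0.055 122 x [-0.0714  0.0221] z 0.0359
blue y -0.04 41 x [-0.0734  0.0244] z 0.036
blue y 0.02 72 x [-0.0701  0.0237] z 0.0364
blue y 0.045 44 x [-0.0737  0.0241] z 0.0364
tip z [0.0394 0.0423 0.046 ] 150
```

View pics/e.png

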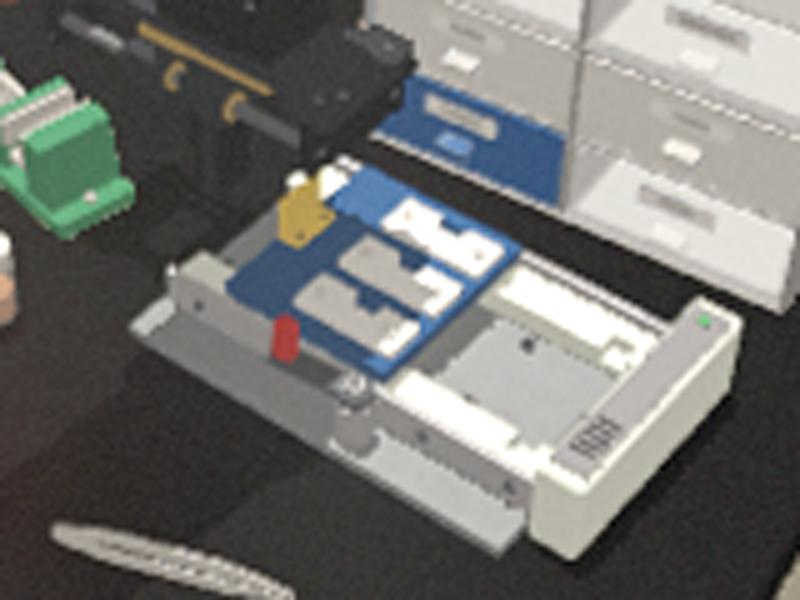

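The tip is now at about 40 mm behind the tab (tab at crop (305,212), finger at (215,160)). The tray's front edge is at x≈24 mm, so it has about 78 mm to go.

Emit:
drive_tool(translation=[[0, -0.3, 0.1], [0, -0.3, 0], [0, -0.3, 0], [0, -0.3, 0], [0, -0.2, 0], [0, -0.2, 0], [0, -0.2, 0], [0, -0.2, 0], [0, -0.2, 0]], turn=[[0, 0, 0], [0, 0, 0], [0, 0, 0], [0, 0, 0], [0, 0, 0], [0, 0, 0], [0, 0, 0], [0, 0, 0], [0, 0, 0]])

```text
t: 8.6
position: [0.5469, -0.1578, 0.0088]
eef_rot: [3.141, -0.0, 3.015]
contact_force: [-0.8, 4.1, 0.8]
width: 0.009
grasp_force: 2.1
```

```bash
python3 e.py
```

```text
8.6 tcp [-0.0713 -0.0009  0.0088] F [-0.81130945  4.08855627  0.7869452 ]
tab (np.float64(284.4), np.float64(194.68421052631578)) 95 [-0.05508274 -0.00383787  0.05      ]
blue y -0.055 126 x [-0.0579  0.0392] z 0.0358
blue y -0.04 43 x [-0.0577  0.0395] z 0.0361
blue y 0.02 68 x [-0.0537  0.0387] z 0.0365
blue y 0.045 18 x [-0.0582  0.0397] z 0.0361
tip z [0.0415 0.0422 0.0493] 87
```

Emit:
drive_tool(translation=[[0, -0.2, 0], [0, -0.2, 0], [0, -0.2, 0], [0, -0.2, 0], [0, -0.2, 0], [0, -0.2, 0], [0, -0.2, 0], [0, -0.2, 0], [0, -0.2, 0], [0, -0.1, 0]], turn=[[0, 0, 0], [0, 0, 0], [0, 0, 0], [0, 0, 0], [0, 0, 0], [0, 0, 0], [0, 0, 0], [0, 0, 0], [0, 0, 0], [0, 0, 0]])

```text
t: 9.65
position: [0.5406, -0.2061, 0.0088]
eef_rot: [-3.141, 0.0, 3.013]
contact_force: [-0.3, 4.1, 0.8]
width: 0.007
grasp_force: 1.9
```

```bash
python3 e.py
```

```text
9.65 tcp [-0.0226 -0.001   0.0088] F [-0.31449253  4.13533222  0.77195373]
tab (np.float64(300.07216494845363), np.float64(203.15463917525773)) 97 [-0.00591804 -0.00383651  0.05      ]
blue y -0.055 145 x [-0.0084  0.0852] z 0.0358
blue y -0.04 50 x [-0.0096  0.0885] z 0.0363
blue y 0.02 83 x [-0.0047  0.0871] z 0.0365
blue y 0.045 23 x [-0.0092  0.0885] z 0.0371
tip z [0.0392 0.0418 0.0464] 90
```

Emit:
drive_tool(translation=[[0, -0.1, 0], [0, -0.1, 0], [0, -0.1, 0], [0, -0.1, 0]], turn=[[0, 0, 0], [0, 0, 0], [0, 0, 0], [0, 0, 0]])

```text
t: 10.1
position: [0.5394, -0.2153, 0.0088]
eef_rot: [3.142, -0.0, 3.014]
contact_force: [1.2, 3.2, 1.4]
width: 0.004
grasp_force: 2.0
```

Emit:
drive_tool(translation=[[0, -0.06, 0], [0, -0.06, 0]], turn=[[0, 0, 0], [0, 0, 0]])

```text
t: 10.3
position: [0.539, -0.2184, 0.0087]
eef_rot: [-3.141, -0.0, 3.014]
contact_force: [-0.0, 4.7, 0.8]
width: 0.007
grasp_force: 1.9
```

```bash
python3 e.py
```

```text
10.3 tcp [-0.0103 -0.001   0.0087] F [-0.00927527  4.67383982  0.76967646]
tab (np.float64(304.2), np.float64(205.11)) 100 [ 0.00608411 -0.00304137  0.05      ]
blue y -0.055 153 x [0.0048 0.0982] z 0.0358
blue y -0.04 49 x [0.0019 0.1017] z 0.0363
blue y 0.02 83 x [0.0066 0.0998] z 0.0363
blue y 0.045 26 x [0.003  0.1007] z 0.036
tip z [0.0397 0.0428 0.0471] 95
```

Still riding (z≈36). I'll creep further, watching for the force jump.

Emit:
drive_tool(translation=[[0, -0.05, 0], [0, -0.05, 0]], turn=[[0, 0, 0], [0, 0, 0]])

```text
t: 10.55
position: [0.5386, -0.2211, 0.0087]
eef_rot: [-3.141, -0.0, 3.014]
contact_force: [-0.6, 0.2, 0.5]
width: 0.003
grasp_force: 0.0
```

Emit:
drive_tool(translation=[[0, -0.05, 0], [0, -0.03, 0]], turn=[[0, 0, 0], [0, 0, 0]])

```text
t: 10.75
position: [0.5384, -0.2226, 0.0088]
eef_rot: [3.141, -0.0, 3.014]
contact_force: [0.4, 3.7, 0.7]
width: 0.004
grasp_force: 1.9
```

```bash
python3 e.py
```

```text
10.75 tcp [-0.006  -0.001   0.0088] F [0.38340064 3.6884078  0.69261126]
tab (np.float64(305.3137254901961), np.float64(207.11764705882354)) 102 [ 0.01238343 -0.00707789  0.05      ]
blue y -0.055 119 x [0.0074 0.1034] z 0.0316
blue y -0.04 52 x [0.0059 0.1037] z 0.0309
blue y 0.02 76 x [0.0103 0.1038] z 0.0312
blue y 0.045 36 x [0.0058 0.1049] z 0.0313
tip z [0.039  0.043  0.0482] 104
```

The tray dropped: board top is 31 mm and the front edge is at x≈103. I'll back off and verify.

Emit:
drive_tool(translation=[[0, 0.3, 0], [0, 0.7, 0], [0, 0, -1], [0, 0, -1], [0, 0, 0]], turn=[[0, 0, 0], [0, 0, 0], [0, 0, 0], [0, 0, 0], [0, 0, 0]])

```text
t: 11.3
position: [0.5438, -0.1988, 0.0619]
eef_rot: [-3.141, 0.005, 3.014]
contact_force: [0.1, -0.6, -0.3]
width: 0.003
grasp_force: 0.0
```

```bash
python3 e.py
```

```text
11.3 tcp [-0.0303  0.0012  0.0619] F [ 0.12626072 -0.55735233 -0.28204957]
tab (np.float64(305.42857142857144), np.float64(207.23076923076923)) 91 [ 0.01283469 -0.00722333  0.05      ]
blue y -0.055 121 x [0.0073 0.1028] z 0.0315
blue y -0.04 55 x [0.006  0.1039] z 0.0312
blue y 0.02 81 x [0.0106 0.1039] z 0.0316
blue y 0.045 49 x [0.0065 0.104 ] z 0.031
tip z [0.0933 0.0978 0.1   ] 160
```

Seated flat. Next, the latch: go to the −y side of the knob.

Emit:
drive_tool(translation=[[0.9, 0, 0], [0.9, 0, 0], [0.9, 0, 0], [0.9, 0, 0], [0.73, -0.2, 0], [0, 0, 0.7], [0, 0, 0.7], [0, 0, 0.4], [0, 0, 0]], turn=[[0, 0, 0], [0, 0, 0], [0, 0, 0], [0, 0, 0], [0, 0, 0], [0, 0, 0], [0, 0, 0], [0, 0, 0], [0, 0, 0]])

```text
t: 12.25
position: [0.4323, -0.1888, 0.0123]
eef_rot: [-3.141, -0.003, 3.014]
contact_force: [-0.3, -1.0, -0.4]
width: 0.005
grasp_force: 0.0
```

```bash
python3 e.py
cat > k.py <<'E'
from h import *
s=r.get_state();print(s['t'],'tcp',dock(s['position']).round(4),'F',s['contact_force'])
for n,b in(('side',(235,160,375,265)),('wrist',(0,0,512,384)),('top',(240,150,380,240))):
    i=r.camera_info(n);im,_=r.grab_frame(n);h=cv2.cvtColor(im,cv2.COLOR_RGB2HSV);m=cv2.inRange(h,(0,150,70),(6,255,255))|cv2.inRange(h,(176,150,70),(180,255,255));q=0*m;q[b[1]:b[3],b[0]:b[2]]=m[b[1]:b[3],b[0]:b[2]]
    _,_,st,c=cv2.connectedComponentsWithStats(q)
    for j in np.argsort(-st[1:,4])[:3]+1:
        if st[j,4]<12: continue
        P=dock(wplane(c[j],.05,i) if n=='wrist' else plane(n,c[j],.05))
        if abs(P[0])<.08 and -.12<P[1]<.02: print(n,st[j,4],P.round(4),'q',np.arctan2(P[1]+.077,.018-P[0]).round(3))
E
python3 k.py
```

```text
12.25 tcp [-0.026  -0.1106  0.0123] F [-0.25978734 -0.99675921 -0.38744144]
tab (np.float64(299.0), np.float64(207.16666666666666)) 12 [ 0.00056963 -0.01701201  0.05      ]
blue y -0.055 105 x [0.0204 0.103 ] z 0.0314
blue y -0.04 31 x [0.0178 0.1039] z 0.0316
blue y 0.02 79 x [0.0119 0.1039] z 0.0317
blue y 0.045 54 x [0.0052 0.1046] z 0.0317
tip z None 0
12.3 tcp [-0.0257 -0.1099  0.0132] F [ 0.55988216 -0.57402955 -0.16353053]
```

Emit:
drive_tool(translation=[[-0.2, 0, -0.12], [-0.2, 0, 0], [-0.2, -0.05, 0], [-0.2, -0.05, 0], [-0.2, -0.05, 0], [-0.2, -0.1, 0], [-0.2, -0.1, 0], [-0.2, -0.1, 0], [-0.2, -0.1, 0]], turn=[[0, 0, 0], [0, 0, 0], [0, 0, 0], [0, 0, 0], [0, 0, 0], [0, 0, 0], [0, 0, 0], [0, 0, 0], [0, 0, 0]])

```text
t: 13.35
position: [0.4764, -0.2091, 0.0166]
eef_rot: [-3.141, -0.001, 3.014]
contact_force: [-4.6, -2.3, -0.2]
width: 0.007
grasp_force: 2.8
```

```bash
python3 k.py
```

```text
13.35 tcp [-0.0115 -0.0643  0.0166] F [-4.61260108 -2.30001216 -0.15036124]
```

Emit:
drive_tool(translation=[[-0.15, -0.05, 0], [-0.1, -0.05, 0], [0.6, 0.4, 0], [0, 0.9, 0], [0, 0, 0]], turn=[[0, 0, 0], [0, 0, 0], [0, 0, 0], [0, 0, 0], [0, 0, 0]])

```text
t: 14.0
position: [0.4726, -0.1745, 0.0168]
eef_rot: [3.14, 0.001, 3.017]
contact_force: [0.1, 0.9, 1.2]
width: 0.002
grasp_force: 0.0
```

```bash
python3 k.py; python3 e.py
```

```text
14.0 tcp [-0.0454 -0.0725  0.0168] F [0.09561214 0.86460184 1.17123703]
14.15 tcp [-0.0422 -0.0724  0.0171] F [ 0.15027328 -1.29576517 -0.57672622]
tab (np.float64(305.375), np.float64(208.421875)) 64 [ 0.0151959  -0.01070167  0.05      ]
blue y -0.055 108 x [0.0168 0.1038] z 0.0313
blue y -0.04 48 x [0.0065 0.1043] z 0.0311
blue y 0.02 85 x [0.011  0.1042] z 0.0314
blue y 0.045 46 x [0.0058 0.104 ] z 0.0311
tip z None 0
```

View pics/e.png

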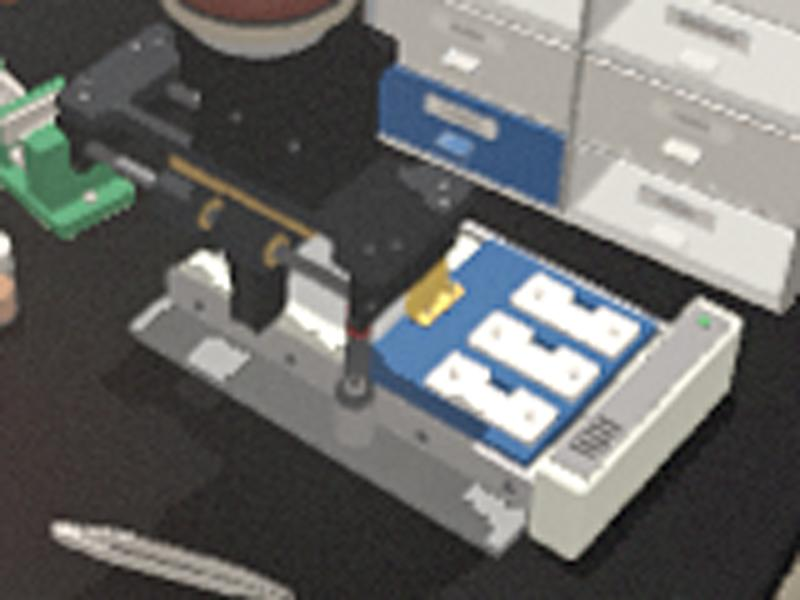

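The latch is at about 50°: arm from pivot (353,390) to the knob (358,333), finger at (258,310). I'll shift to the knob's −x side and push +x.

Emit:
drive_tool(translation=[[-0.7, 0, 0], [-0.6, 0, 0], [0, -0.2, 0], [0, -0.2, 0], [0, -0.2, 0], [0, -0.2, 0], [0, -0.2, 0], [0, -0.2, 0]], turn=[[0, 0, 0], [0, 0, 0], [0, 0, 0], [0, 0, 0], [0, 0, 0], [0, 0, 0], [0, 0, 0], [0, 0, 0]])

```text
t: 15.0
position: [0.5005, -0.2113, 0.017]
eef_rot: [3.141, 0.001, 3.014]
contact_force: [1.0, 2.3, 0.2]
width: 0.005
grasp_force: 1.1
```

```bash
python3 k.py
```

```text
15.0 tcp [-0.0124 -0.0401  0.017 ] F [1.02404234 2.27215906 0.24531674]
side 34 [ 0.0037 -0.0399  0.05  ] q 1.203
wrist 139 [ 0.0044 -0.0465  0.05  ] q 1.151
```

Emit:
drive_tool(translation=[[0, -0.15, 0], [0, -0.15, 0], [0, -0.1, 0], [0, -0.06, 0]], turn=[[0, 0, 0], [0, 0, 0], [0, 0, 0], [0, 0, 0]])

```text
t: 15.55
position: [0.4985, -0.2232, 0.0168]
eef_rot: [-3.141, -0.0, 3.014]
contact_force: [1.3, 1.2, 0.7]
width: 0.008
grasp_force: 0.5
```

Emit:
drive_tool(translation=[[0, -0.06, 0], [0, -0.06, 0]], turn=[[0, 0, 0], [0, 0, 0]])

```text
t: 15.75
position: [0.4982, -0.2259, 0.0167]
eef_rot: [-3.142, -0.0, 3.014]
contact_force: [0.8, 0.4, 0.1]
width: 0.002
grasp_force: 0.5
```

```bash
python3 k.py
```

```text
15.75 tcp [ 0.0024 -0.0405  0.0167] F [0.83716422 0.40838782 0.1009092 ]
side 37 [ 0.0179 -0.0361  0.05  ] q 1.568
wrist 51 [ 0.0182 -0.0454  0.05  ] q 1.577
```

Emit:
drive_tool(translation=[[0, -0.06, 0], [0, -0.04, 0], [0, 0, 0]], turn=[[0, 0, 0], [0, 0, 0], [0, 0, 0]])

```text
t: 16.2
position: [0.498, -0.2274, 0.0167]
eef_rot: [3.141, -0.0, 3.015]
contact_force: [0.8, 4.8, 1.0]
width: 0.009
grasp_force: 2.4
```

Emit:
drive_tool(translation=[[0, 0.5, 0], [0, 0.5, 0], [0, 0, -1], [0, 0, -1], [0, 0, -1], [0, 0, -1], [0, 0, 0], [0, 0, 0]], turn=[[0, 0, 0], [0, 0, 0], [0, 0, 0], [0, 0, 0], [0, 0, 0], [0, 0, 0], [0, 0, 0], [0, 0, 0]])

```text
t: 17.0
position: [0.5015, -0.2027, 0.1169]
eef_rot: [3.141, 0.001, 3.015]
contact_force: [-0.2, -0.2, -0.9]
width: 0.007
grasp_force: 0.0
```

```bash
python3 k.py; python3 e.py
```

```text
17.0 tcp [-0.021  -0.0402  0.1169] F [-0.18369929 -0.17252396 -0.89476393]
side 30 [ 0.0201 -0.037   0.05  ] q 1.624
wrist 206 [ 0.0201 -0.0367  0.05  ] q 1.624
17.15 tcp [-0.0207 -0.0411  0.1158] F [-0.2234099  -0.45805893 -0.07242527]
tab (np.float64(305.3157894736842), np.float64(205.26315789473685)) 76 [ 0.00852136 -0.00174495  0.05      ]
blue y -0.055 103 x [0.0062 0.1029] z 0.0315
blue y -0.04 25 x [0.006  0.1044] z 0.0311
blue y 0.02 79 x [0.0101 0.1042] z 0.0314
blue y 0.045 52 x [0.0063 0.1038] z 0.0314
tip z None 0
```

View pics/e.png

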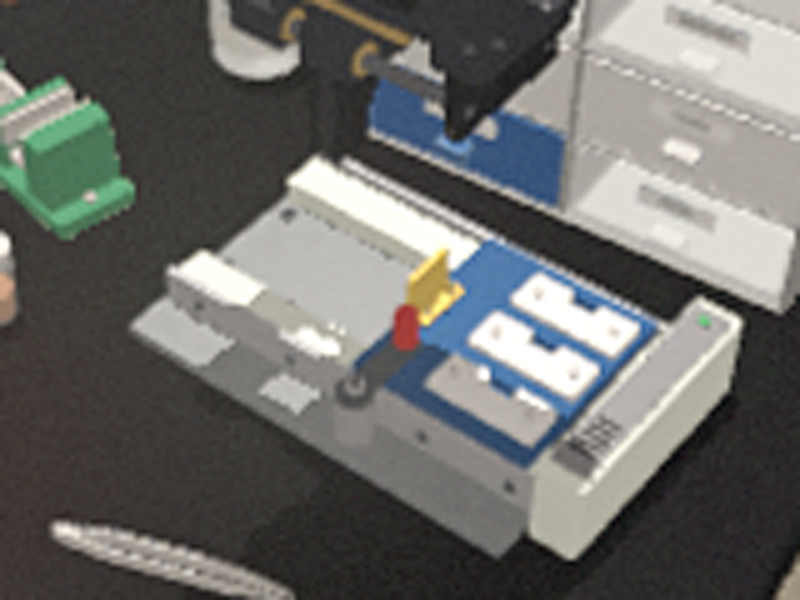

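The latch arm lies fully across the tray, with the knob at (405,327). The tray is flat, the holders are in their pockets, and the robot is clear.

```bash
python3 -c "
from plant import r
print(r.finish_job())"
```

```text
the job is handed in; nothing more can be done
None
```

The job is handed in: at the last look the tray sat flat in its notches, the latch was at its stop across it and the holders were in their pockets. My first push slid over the tab, because the fingertip sits about 29 mm above the reported TCP. `finish_job()` returned no verdict.

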